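# Scrub out the leaning pen pot

### The job

The empty brass pen pot on the desk is dusty inside: take the round brush out of its white stand and scrub the pot with three full strokes along its slope, each one right down to the pot's floor and then up until at least half of the bristles show above the rim. Then stand the brush back in its white stand, bristles down and fully home, and let go. Leave the pot, the stand and the other things on the desk standing where they are.

Things in the scene. Friction and masses are not known exactly. Their poses are not given: they have to be found in the camera images.
- brush: Round brush, 200 mm, 90 g, loose, upright in the stand. Origin: centre of the flat bristle end; z runs to the handle end. 0-78 mm: cream bristles, 52 mm across at their soft tips, which give way; firm core 40 mm across. 80-106 mm: beech bolster, 44 mm across, tapering. 106-200 mm: straight round beech handle 26 mm across (grip from any side, near the top), coral band at 178-186 mm.
- pot: Leaning pen pot, 0.95 kg, loose: round dark steel foot (120 mm across, 12 thick) and a brass tube (60 mm outside, wall 3) with a round heel, leaning 34 degrees (0.60 rad) from vertical. Origin: centre of the foot's underside, z up. The mouth leans to the pot's own -x, roughly towards the robot; the rim's centre is 38 mm to -x of the origin and 119 mm above the desk.
- pot_floor (a point): Centre of the inner floor of the brass tube, 15 mm to +x of the pot's origin and 40 mm above the desk. Its z runs up along the tube's sloping axis, out of the mouth; its y is the pot's y. Bore 54 mm, depth from rim to floor 95 mm along the axis.
- stand: White ceramic brush stand, 0.6 kg nominal, loose on the desk: an upright sleeve 64 mm outside and 100 mm high on a round foot 96 mm across and 8 mm thick. Origin: centre of the underside, z up.
- stand_in (a point): Centre of the stand's inner floor, 8 mm above the desk. Bore 56 mm, depth 92 mm. The end of the brush rests on this floor when it is home.
- mug: White mug, 82 mm across, 95 mm high, loose, handle on its own +y side. Origin: centre of the underside. Bystander.
- candle: Amber glass candle jar with a copper lid, 78 mm across, 98 mm high, loose. Origin: centre of the underside. Bystander.
- speaker: Coral pebble speaker on a round metal tray, 132 mm across, 47 mm high, loose. Origin: centre of the underside. Bystander.
Not all that is in view belongs to the job. There is more than one size of the brush; the one meant has the size given above.

How it is judged:
On the way, in this order (a step that is already met when the one before it is completed fails the run):
1. first stroke: the brush is down on the pot's floor (its end centre within 18 mm of the floor's centre) (distance between brush and pot_floor below 0.018 m), for 0.1 s.
2. first stroke: the brush is drawn up along the pot (its end more than 45 mm above the floor along the axis) (z of brush in the frame of pot_floor above 0.045 m), for 0.1 s.
3. second stroke: the brush is down on the pot's floor (its end centre within 18 mm of the floor's centre) (distance between brush and pot_floor below 0.018 m), for 0.1 s.
4. second stroke: the brush is drawn up along the pot (its end more than 45 mm above the floor along the axis) (z of brush in the frame of pot_floor above 0.045 m), for 0.1 s.
5. third stroke: the brush is down on the pot's floor (its end centre within 18 mm of the floor's centre) (distance between brush and pot_floor below 0.018 m), for 0.1 s.
6. third stroke: the brush is drawn up along the pot (its end more than 45 mm above the floor along the axis) (z of brush in the frame of pot_floor above 0.045 m), for 0.1 s.
At the end, for the whole second after the job is handed in: Brush released and at rest in the stand, bristles down, its end within 8 mm of the floor and 14 mm of the centre, leaning under 14 deg. Pot and stand upright (3 deg), within 30 mm of their start; mug, candle, speaker upright (6 deg), within 20 mm of theirs (z of brush in the frame of stand_in between -0.004 and 0.008 m and horizontal distance between brush and stand_in below 0.014 m and angle between brush's own z axis and vertical below 0.25 rad and linear speed of brush below 0.02 m/s and angle between each of stand, pot's own z axis and vertical below 0.05 rad and distance of each of stand, pot from where it was at the start of the episode below 0.03 m and distance of each of mug, candle, speaker from where it was at the start of the episode below 0.02 m and angle between each of mug, candle, speaker's own z axis and vertical below 0.1 rad); the robot touches nothing.
It fails at once if the pot is shoved more than 30 mm or tipped more than 11 degrees (distance of pot from where it was at the start of the episode above 0.03 m or angle between pot's own z axis and vertical above 0.2 rad).
It fails at once if the stand is shoved or lifted more than 30 mm or tipped more than 17 degrees (distance of stand from where it was at the start of the episode above 0.03 m or angle between stand's own z axis and vertical above 0.3 rad).
It fails at once if the mug, candle or speaker is pushed more than 20 mm (distance of any of mug, candle, speaker from where it was at the start of the episode above 0.02 m).
It also fails if it takes over 59 s, if anything falls off the work surface, if the arm or the gripper's body presses on something with over 40 N, if the wrist force passes 120 N, or if a joint passes its speed limit or range.

### The arm

A 6-joint arm with a two-finger parallel gripper is mounted at the origin on the work surface. World frame = base frame: x ahead of the robot, y to its left, z up, the work surface at z = 0. Lengths are in m, angles in rad, forces in N, time in s.
With the tool pointing down it reaches from about 0.35 to 0.775 m from the base axis. Payload 7.3 kg.
Tool frame: the origin (TCP) lies at the very end of the fingers, on their centre line; the grasp point (between the pads) lies 19 mm behind it; z points along the fingers, y is the line along which they close (so a half turn about z gives the same grasp; the last joint's range is limited). The gripper opens to 92 mm and grips with 3 to 60 N. Pads are 19 mm wide; open, the fingers measure 130 mm over their backs; the gripper's body (75 mm by 190 mm) begins 47 mm behind the grasp point.
Start: joints at [-1.315, 0.342, 1.524, -0, 1.275, -0.146], TCP at [0.205, -0.483, 0.227] pointing down, gripper open.
Joint ranges: [-2.53, 2.53], [-0.77, 2.02], [0.04, 2.7], [-1, 4.14], [0.28, 2.66], [-3.11, 3.11]. Speed limits (rad/s): [2.57, 2.57, 3.14, 3.14, 3.14, 3.14].

### API

Orientations are given as [roll, pitch, yaw] about the fixed x, y, z axes, in that order (R = Rz(yaw) Ry(pitch) Rx(roll)).
In Python, from cell import telemetry, eyes, job gives the robot as it stands.
- The arm moves only by the tool apply_moves, never from a script. Its arguments are lists of equal length, an entry for each row: "delta_pos": the shift along the world's x, y, z each as a share of 0.4 m, from -1 to 1, a list of three; "dr": the turn, a rotation vector about the world's x, y, z each as a share of 0.5 rad, from -1 to 1, a list of three; "jaw": the opening, from 0 (shut) to 1 (fully open). A call has 1 to 8 rows; each row is the pose to reach, as a shift and turn from the pose commanded when the call began; what a row does not reach only later rows make up. A row lasts 1/12 s, in which the tool goes at most 41.7 mm and 7.16 degrees, less where a joint would pass 70% of its speed; a pose out of reach is approached as far as the arm can. A call with a number of a shift or a turn outside -1 to 1 is refused whole. A call with a gripper value outside its range is refused whole. The fingers move at their own pace and stop on an object; "force" is the grip in N (left out, the last holds). Time passes only in rows, so rows that repeat a pose let the fingers close. It gives the time, the measured TCP pose, the force, the opening and the grip force at its end, in the units of the state.
- telemetry.observe(): the state, without advancing time (a new reading comes with each control period).
- eyes.read_camera(name): name is "side" or "top" or "wrist"; returns the picture (480x640x3 uint8, red, green, blue); there is no depth.
- eyes.camera_model(name): a dict with "vertical_fov" (degrees; the focal length in pixels is half the picture's height over the tangent of half this angle, whatever the lens; pixels are square), "cx", "cy" (the principal point, pixels), "k1" (the pictures are not rectified: a ray, as slopes to the right and down, at radius r is drawn at 1 + k1 r^2 times it, then the intrinsics apply), "rvec" (rotation vector, rad) and "tvec" (3), from world to camera coordinates, as OpenCV has them; the wrist camera has in their place "hand_eye" (4x4, takes a point from camera to tool coordinates, whose origin is the TCP and whose axes are the flange's). Camera axes: x right, y down, z forward; pixel columns grow to the right and rows downward; lengths in m; the calibration is good to about 2 mm. A picture is of the moment at which its call begins: read the wrist's pose just before it. camera_model takes no time and is no camera call.
- job.hand_in(): hands the job in; it is judged then, once.
The state is a dict: "time": time; "qpos": joint angles; "qvel": joint speeds; "joint_efforts": joint torques, N m; "tool_pos": TCP position; "tool_rot": TCP orientation; "contact_force": force on the tool from outside, world axes, zero at the start; "torque": the same for the moment, N m; "opening": finger opening in m; "grip_force": force on a finger pad.
Only numpy, scipy, OpenCV 4.12 (cv2) and the standard library are available. Lean on these libraries where they do the work, as an engineer would, in place of code of your own. Each camera call takes 0.05 s, during which the arm holds its last target. There are 200 camera calls.

## Working session

There is one attempt and no reset: what is moved stays moved. The work goes in short steps, Python scripts to look and compute and a tool call to move; the robot and the scene stay as the last step left them, time stands still between calls to the robot, and variables do not carry over. Pictures are saved under pics/ and viewed, at most 10 in all, crops included, and the job is handed in when it is done.

Besides the shell and the picture viewer there is one more tool, called as name(argument=value, ...), one argument or row to a line, values as JSON. apply_moves: Moves the arm, as the interface text tells. Its arguments: {"type":"object","properties":{"delta_pos":{"type":"array"},"dr":{"type":"array"},"jaw":{"type":"array"},"force":{"type":"number"}},"required":["delta_pos","dr","jaw"]}

```bash
mkdir -p pics; ls
python3 - <<'E'
from cell import telemetry, eyes, job
import cv2
print(telemetry.observe())
for n in ["side","top","wrist"]:
    im=eyes.read_camera(n); cv2.imwrite(f"pics/{n}0.png",im[:,:,::-1]); print(n,eyes.camera_model(n))
E
```

```text
pics
{'time': 0.0, 'qpos': array([-1.31496897e+00,  3.42727779e-01,  1.52502243e+00, -1.11741332e-05,
        1.27539001e+00, -1.45979086e-01]), 'qvel': array([-2.67289396e-05, -1.65363771e-03,  6.01250392e-04,  7.60210757e-04,
       -1.71435505e-04,  5.67518410e-04]), 'joint_efforts': array([-1.55068297e-03, -4.31246459e+01, -2.44213986e+01,  7.15618883e-02,
        5.60708146e-02, -1.35777091e-04]), 'tool_pos': array([ 0.20524092, -0.48277643,  0.22604045]), 'tool_rot': array([-3.14005999e+00, -2.14539857e-04,  4.01809541e-01]), 'contact_force': array([ 0.26297802, -0.66599651,  0.63079098]), 'torque': array([-0.00840643,  0.07681457, -0.0194606 ]), 'grip_force': 0.0, 'opening': 0.09161745262754016}
side {'vertical_fov': 50.220183564814285, 'cx': 321.84032635717483, 'cy': 236.0105468738664, 'k1': -0.09375217932258395, 'rvec': array([ 0.93626969, -2.44470456,  1.14174427]), 'tvec': array([0.45102853, 0.2940312 , 0.91221157])}
top {'vertical_fov': 53.47623601568799, 'cx': 310.22150171034804, 'cy': 238.3025742573566, 'k1': -0.015320855638597784, 'rvec': array([ 2.16576217, -2.16427847,  0.05521976]), 'tvec': array([0.02242618, 0.58226723, 1.07807787])}
wrist {'vertical_fov': 67.91892458068035, 'cx': 325.53479577573796, 'cy': 245.5878561427078, 'k1': -0.0035650834182945883, 'hand_eye': array([[ 5.90285419e-04, -9.69552220e-01, -2.44883942e-01,
         6.49030103e-02],
       [ 9.99999826e-01,  5.77432164e-04,  1.24282056e-04,
         1.18688567e-03],
       [ 2.09059218e-05, -2.44883973e-01,  9.69552391e-01,
        -1.56478800e-01],
       [ 0.00000000e+00,  0.00000000e+00,  0.00000000e+00,
         1.00000000e+00]])}
```

View pics/side0.png

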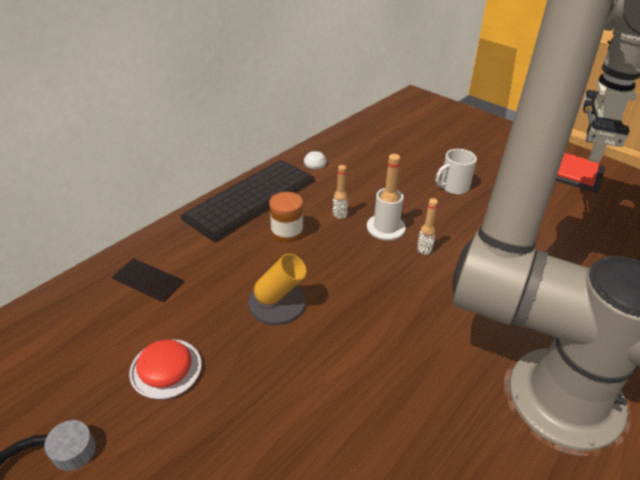

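View pics/top0.png

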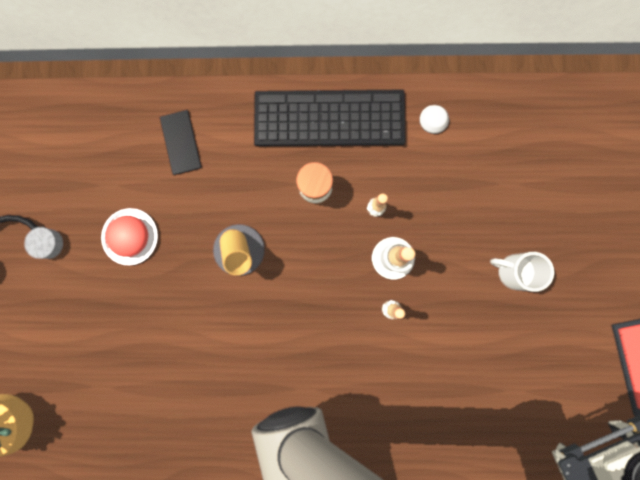

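Brush candidates: the large brush in the white stand (side: top 394,157; top view: 402,255), a small brush at side (341,190) / top (378,203), and a small brush at side (428,225) / top (395,311). The description (200 mm, in the white stand) picks the first. Next come the measurements and the close crop.

```bash
cat > h.py <<'E'
import numpy as np, cv2
from cell import eyes
from scipy.spatial.transform import Rotation as Ro
def ray(n,uv,m=None):
    m=m or eyes.camera_model(n); f=240/np.tan(np.radians(m["vertical_fov"])/2)
    K=np.array([[f,0,m["cx"]],[0,f,m["cy"]],[0,0,1]])
    p=cv2.undistortPoints(np.array([[uv]],float),K,np.array([m["k1"],0,0,0]))[0,0]
    R=cv2.Rodrigues(m["rvec"])[0]
    return -R.T@m["tvec"], R.T@np.array([p[0],p[1],1])
def plane(n,uv,z):
    o,d=ray(n,uv); return o+d*(z-o[2])/d[2]
def proj(n,P):
    m=eyes.camera_model(n); f=240/np.tan(np.radians(m["vertical_fov"])/2)
    K=np.array([[f,0,m["cx"]],[0,f,m["cy"]],[0,0,1]])
    return cv2.projectPoints(np.array(P,float).reshape(-1,3),m["rvec"],m["tvec"],K,np.array([m["k1"],0,0,0]))[0][:,0]
def tri(a,ua,b,ub):
    o,d=ray(a,ua);p,e=ray(b,ub)
    s,t=np.linalg.lstsq(np.c_[d,-e],p-o,rcond=None)[0]
    return (o+d*s+p+e*t)/2, np.linalg.norm(o+d*s-p-e*t)
E
python3 - <<'E'
from h import *
t=cv2.imread("pics/top0.png");s=cv2.imread("pics/side0.png")
c1=cv2.resize(t[190:330,200:420],None,fx=3.5,fy=3.5,interpolation=cv2.INTER_CUBIC)
cv2.imwrite("pics/ct.png",c1[:,:770])
c2=cv2.resize(s[140:330,240:450],None,fx=3,fy=3,interpolation=cv2.INTER_CUBIC)
cv2.imwrite("pics/cs.png",c2)
print(tri("top",(407,254),"side",(394,157)))
for n,uv,z in [("top",(394,258),.008),("side",(386,228),.008),("top",(239,250),.012),("side",(277,303),.012),("top",(377,208),0),("top",(391,310),0),("top",(315,180),.098)]: print(n,uv,plane(n,uv,z).round(4))
E
```

```text
(array([ 0.53781156, -0.16797275,  0.20475601]), np.float64(0.0015131930434064786))
top (394, 258) [ 0.5374 -0.1719  0.008 ]
side (386, 228) [ 0.5311 -0.1586  0.008 ]
top (239, 250) [0.5558 0.1903 0.012 ]
side (277, 303) [0.5504 0.1998 0.012 ]
top (377, 208) [ 0.6561 -0.1345  0.    ]
top (391, 310) [ 0.4168 -0.1647  0.    ]
top (315, 180) [0.7037 0.0104 0.098 ]
```

View pics/ct.png

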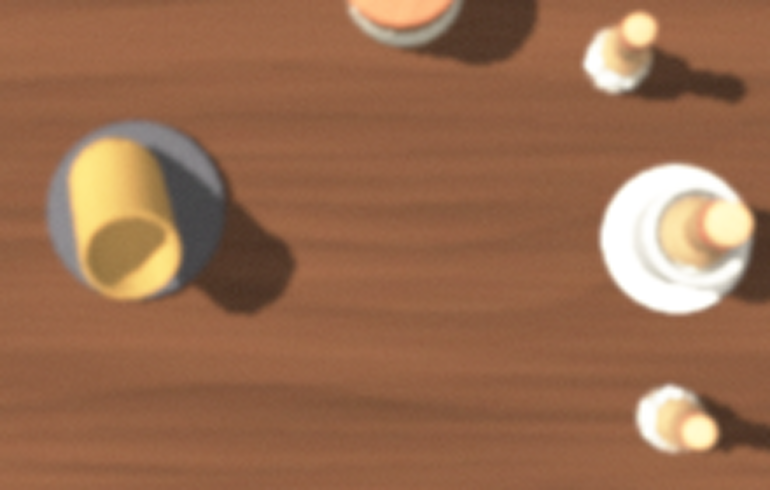

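View pics/cs.png

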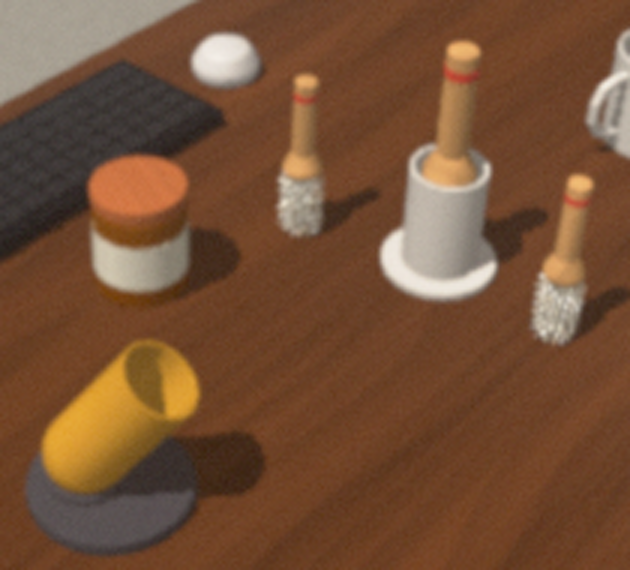

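The crops confirm the choice. The large brush, with its coral band, is in the white stand (top crop 728,222; side crop 462,52). The two stand-less ones are smaller. The pot's mouth opens towards the robot (top crop 131,256).

Run:
```python
from h import *
T=lambda u,v:(200+(u+.5)/3.5-.5,190+(v+.5)/3.5-.5)
S=lambda u,v:(240+(u+.5)/3-.5,140+(v+.5)/3-.5)
print("brush top",tri("top",T(728,222),"side",S(463,51)))
print("rim",tri("top",T(131,256),"side",S(161,381)))
def fitc(n,pts,z):
    P=np.array([plane(n,p,z)[:2] for p in pts])
    A=np.c_[2*P,np.ones(len(P))];x=np.linalg.lstsq(A,(P**2).sum(1),rcond=None)[0]
    return x[:2].round(4),np.sqrt(x[2]+x[:2]@x[:2]).round(4)
print("potfoot top",fitc("top",[T(*p) for p in [(47,210),(226,205),(140,120),(66,265),(190,280),(200,146)]],.012))
print("potfoot side",fitc("side",[S(*p) for p in [(26,485),(197,490),(40,522),(110,550),(180,523)]],.006))
print("stand top",fitc("top",[T(*p) for p in [(601,238),(676,164),(676,313),(622,187),(624,290),(728,290)]],.008))
print("stand side",fitc("side",[S(*p) for p in [(380,258),(497,258),(440,298),(393,280),(485,280)]],.004))
print("small tops",plane("top",T(640,29),.15),plane("top",T(700,431),.15))
```

```text
brush top (array([ 0.53930335, -0.16950904,  0.20433452]), np.float64(0.0007623299048329032))
rim (array([0.5230426 , 0.175331  , 0.11681845]), np.float64(0.000922624097861525))
potfoot top (array([0.5573, 0.1913]), np.float64(0.0601))
potfoot side (array([0.5585, 0.1918]), np.float64(0.0601))
stand top (array([ 0.5383, -0.1687]), np.float64(0.0491))
stand side (array([ 0.5393, -0.1685]), np.float64(0.0483))
small tops [ 0.6550782  -0.12940398  0.15      ] [ 0.42143381 -0.16140485  0.15      ]
```

apply_moves(
  delta_pos=[
    [0.835,0.785,0.1],
    [0.835,0.785,0.1],
    [0.835,0.785,0.1],
    [0.835,0.785,0.1],
    [0.835,0.785,0.1],
    [0.835,0.785,0.1],
    [0.835,0.785,0.1],
    [0.835,0.785,0.1],
  ],
  dr=[
    [0,0,0.056],
    [0,0,0.056],
    [0,0,0.056],
    [0,0,0.056],
    [0,0,0.056],
    [0,0,0.056],
    [0,0,0.056],
    [0,0,0.056],
  ],
  jaw=[1,1,1,1,1,1,1,1],
)

```text
time: 0.82
tool_pos: [0.4483, -0.2539, 0.2558]
tool_rot: [-3.141, 0.0, 0.43]
contact_force: [0.2, -1.9, 0.1]
opening: 0.0917
grip_force: 0.0
```

apply_moves(
  delta_pos=[
    [0.228,0.212,0],
    [0.228,0.212,0],
    [0.228,0.212,0],
    [0.228,0.212,0],
    [0.228,0.212,0],
  ],
  dr=[
    [0,0,0],
    [0,0,0],
    [0,0,0],
    [0,0,0],
    [0,0,0],
  ],
  jaw=[1,1,1,1,1],
)

```text
time: 1.23
tool_pos: [0.5394, -0.169, 0.2549]
tool_rot: [-3.141, 0.001, 0.434]
contact_force: [-0.9, 0.3, 0.2]
opening: 0.0921
grip_force: 0.0
```

Run:
```python
from h import *
from cell import telemetry
s=telemetry.observe(); im=eyes.read_camera("wrist"); cv2.imwrite("pics/w1.png",im[:,:,::-1])
p=s["tool_pos"];R=Ro.from_euler("xyz",s["tool_rot"]).as_matrix();print(s["time"],p,s["tool_rot"],s["qpos"])
m=eyes.camera_model("wrist");H=m["hand_eye"];f=240/np.tan(np.radians(m["vertical_fov"])/2)
for P in [(.539,-.169,.208),(.539,-.169,.1)]:
    c=np.linalg.inv(H)@np.r_[R.T@(np.array(P)-p),1];print(P,f*c[0]/c[2]+m["cx"],f*c[1]/c[2]+m["cy"])
```

```text
1.2333 [ 0.53936086 -0.16904683  0.25488539] [-3.14072658e+00  9.39059620e-04  4.33828463e-01] [-4.39211510e-01  3.98046783e-01  1.36056629e+00 -1.66018086e-04
  1.38424659e+00  6.97787655e-01]
(0.539, -0.169, 0.208) 323.2632597561927 267.90932820287475
(0.539, -0.169, 0.1) 324.1216449855634 230.79103409073235
```

View pics/w1.png

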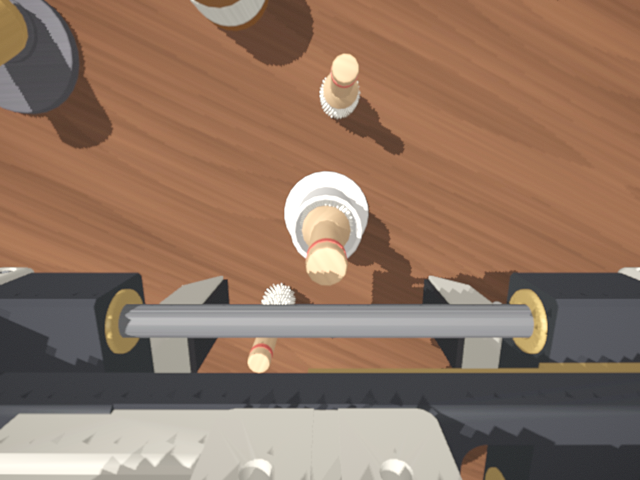

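The wrist view shows the large brush's top at (326,265), within 3 px of where I predicted it, so I'm descending to grip.

apply_moves(
  delta_pos=[
    [0,0,-0.08],
    [0,0,-0.16],
    [0,0,-0.228],
    [0,0,-0.228],
    [0,0,-0.228],
    [0,0,-0.228],
    [0,0,-0.228],
    [0,0,-0.228],
  ],
  dr=[
    [0,0,0],
    [0,0,0],
    [0,0,0],
    [0,0,0],
    [0,0,0],
    [0,0,0],
    [0,0,0],
    [0,0,0],
  ],
  jaw=[1,1,1,0.6,0.2,0.2,0.2,0.2],
  force=35,
)

```text
time: 1.95
tool_pos: [0.5393, -0.1717, 0.1665]
tool_rot: [3.139, -0.002, 0.429]
contact_force: [0.9, 0.3, -0.5]
opening: 0.063
grip_force: 0.0
```

apply_moves(
  delta_pos=[
    [0,0,0],
    [0,0,0],
    [0,0,0],
    [0,0,0],
  ],
  dr=[
    [0,0,0],
    [0,0,0],
    [0,0,0],
    [0,0,0],
  ],
  jaw=[0.2,0.2,0.2,0.2],
)

```text
time: 2.28
tool_pos: [0.5385, -0.1709, 0.1647]
tool_rot: [3.141, -0.0, 0.43]
contact_force: [-0.5, 0.6, -0.5]
opening: 0.0363
grip_force: 0.0
```

apply_moves(
  delta_pos=[
    [0,0,0],
    [0,0,0],
    [0,0,0],
    [0,0,0],
    [0,0,0],
    [0,0,0],
  ],
  dr=[
    [0,0,0],
    [0,0,0],
    [0,0,0],
    [0,0,0],
    [0,0,0],
    [0,0,0],
  ],
  jaw=[0.1,0.1,0.1,0.1,0.1,0.1],
)

```text
time: 2.78
tool_pos: [0.5385, -0.1709, 0.1645]
tool_rot: [-3.142, 0.0, 0.43]
contact_force: [0.6, -0.5, 0.4]
opening: 0.025
grip_force: 35.0
```

apply_moves(
  delta_pos=[
    [0,0,0.03],
    [0,0,0.06],
    [0,0,0.1],
    [0,0,0.15],
    [0,0,0.2],
    [0,0,0.26],
    [0,0,0.32],
    [0,0,0.4],
  ],
  dr=[
    [0,0,0],
    [0,0,0],
    [0,0,0],
    [0,0,0],
    [0,0,0],
    [0,0,0],
    [0,0,0],
    [0,0,0],
  ],
  jaw=[0.1,0.1,0.1,0.1,0.1,0.1,0.1,0.1],
)

```text
time: 3.45
tool_pos: [0.5377, -0.1706, 0.3241]
tool_rot: [-3.139, 0.002, 0.43]
contact_force: [1.4, -0.2, -1.4]
opening: 0.0258
grip_force: 35.0
```

Run:
```python
from h import *
from cell import telemetry
s=telemetry.observe(); a=eyes.read_camera("side"); b=eyes.read_camera("wrist"); print(s["tool_pos"],s["tool_rot"])
im=np.hstack([a[60:300,270:590],b[:360:,:][::2,::2][:180].repeat(1,0)[:240,:] if 0 else cv2.resize(b,(320,240))])
cv2.imwrite("pics/l1.png",im[:,:,::-1])
```

```text
[ 0.53768952 -0.17061445  0.32405679] [-3.13900844e+00  2.33915472e-03  4.29760156e-01]
```

View pics/l1.png

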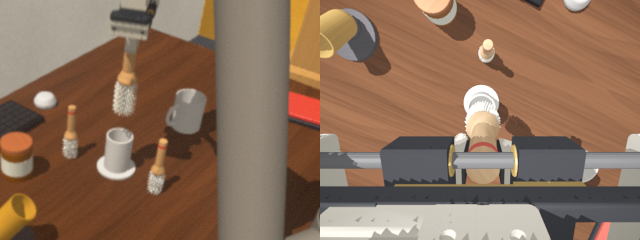

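The brush is in the jaws and clear of the stand, and the stand hasn't moved. Moving to the pot while tilting.

apply_moves(
  delta_pos=[
    [-0.04,0.09,0],
    [-0.08,0.18,0],
    [-0.12,0.27,0],
    [-0.16,0.36,0],
    [-0.2,0.45,0],
    [-0.24,0.54,0],
    [-0.28,0.63,0],
    [-0.324,0.735,0],
  ],
  dr=[
    [0.047,-0.1,0],
    [0.094,-0.2,0],
    [0.141,-0.3,0],
    [0.188,-0.41,0],
    [0.235,-0.51,0],
    [0.282,-0.61,0],
    [0.33,-0.71,0],
    [0.375,-0.818,0],
  ],
  jaw=[0.1,0.1,0.1,0.1,0.1,0.1,0.1,0.1],
)

```text
time: 4.22
tool_pos: [0.409, 0.1204, 0.3239]
tool_rot: [-3.141, -0.452, 0.428]
contact_force: [0.6, 0.9, -1.0]
opening: 0.0254
grip_force: 35.0
```

apply_moves(
  delta_pos=[
    [0,0,0],
    [0,0,0],
    [0,0,0],
    [0,0,0],
  ],
  dr=[
    [0.0625,-0.136,0],
    [0.125,-0.273,0],
    [0.125,-0.273,0],
    [0.125,-0.273,0],
  ],
  jaw=[0.1,0.1,0.1,0.1],
)

```text
time: 4.55
tool_pos: [0.4095, 0.1192, 0.3239]
tool_rot: [-3.141, -0.598, 0.428]
contact_force: [0.3, -0.7, -0.4]
opening: 0.0252
grip_force: 35.0
```

Run:
```python
from h import *
from cell import telemetry
s=telemetry.observe(); a=eyes.read_camera("side"); b=eyes.read_camera("top"); w=eyes.read_camera("wrist")
p=s["tool_pos"];R=Ro.from_euler("xyz",s["tool_rot"]).as_matrix();z=R[:,2]
F=np.array([.5716,.1978,.04]);ps=.43;A=np.array([-np.sin(.6)*np.cos(ps),-np.sin(.6)*np.sin(ps),np.cos(.6)])
e=p+.1565*z-F;print(p,z,-A,s["qpos"].round(2)); print("along",e@A,"lat",e-(e@A)*A)
for n in("side","top"): print(n,proj(n,[p+.1565*z,p-.0435*z,F+.095*A]).round(1))
im=np.hstack([cv2.resize(a[170:350,200:400],(400,360)),cv2.resize(b[150:330,150:350],(400,360))])
cv2.imwrite("pics/p1.png",im[:,:,::-1])
```

```text
[0.40954166 0.11915917 0.32393893] [ 0.51171499  0.23406651 -0.8266563 ] [ 0.51324067  0.23538296 -0.82533561] [-0.13 -0.24  2.03  0.4   0.87  0.83]
along 0.1795310081764047 lat [0.01016767 0.00024912 0.00639389]
side [[313.2 239.1]
 [381.4 174.2]
 [293.6 266.2]]
top [[239.3 278.5]
 [249.2 343.7]
 [236.7 262.7]]
```

View pics/p1.png

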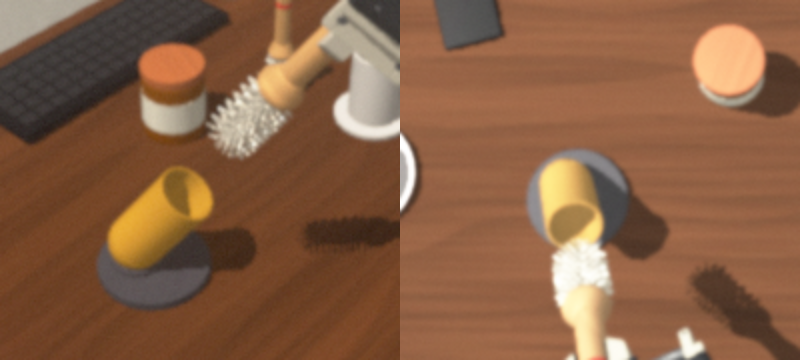

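The bristle end sits where predicted (side 314,239), so the brush runs along the tool axis. Lining up and entering the tube.

apply_moves(
  delta_pos=[
    [0,0.01,-0.057],
    [0,0.01,-0.057],
    [0.024,0.021,-0.095],
    [0.047,0.032,-0.133],
    [0.07,0.043,-0.17],
    [0.07,0.043,-0.17],
    [0.07,0.043,-0.17],
  ],
  dr=[
    [0,0,0],
    [0,0,0],
    [0,0,0],
    [0,0,0],
    [0,0,0],
    [0,0,0],
    [0,0,0],
  ],
  jaw=[0.1,0.1,0.1,0.1,0.1,0.1,0.1],
)

```text
time: 5.28
tool_pos: [0.4386, 0.1367, 0.2562]
tool_rot: [-3.14, -0.598, 0.429]
contact_force: [-0.0, 0.7, -1.0]
opening: 0.0255
grip_force: 35.0
```

```bash
cat > st.py <<'E'
from h import *
from cell import telemetry
s=telemetry.observe(); p=s["tool_pos"];R=Ro.from_euler("xyz",s["tool_rot"]).as_matrix();z=R[:,2]
F=np.array([.5716,.1978,.04]);ps=.43;A=np.array([-np.sin(.6)*np.cos(ps),-np.sin(.6)*np.sin(ps),np.cos(.6)])
e=p+.1565*z-F;print(s["time"],p.round(4),z.round(3),s["contact_force"].round(1),"along",(e@A).round(4),"lat",(e-(e@A)*A).round(4))
for d in(.004,.06):print(d,((F+(.1565+d)*A-p)/.4).round(3))
def foot():
    t=eyes.read_camera("top"); a=cv2.imread("pics/top0.png")[:,:,::-1]
    g=lambda i:cv2.cvtColor(i,cv2.COLOR_RGB2GRAY).astype(np.float32)[224:248,205:270]
    return cv2.phaseCorrelate(g(a.copy()),g(t))
E
python3 - <<'E'
from st import *
print(foot()); a=eyes.read_camera("side")
cv2.imwrite("pics/p2.png",cv2.resize(a[170:350,200:400],(600,540))[:,:,::-1])
E
```

```text
5.2833 [0.4386 0.1367 0.2562] [ 0.511  0.236 -0.827] [-0.   0.7 -1. ] along 0.1046 lat [0.0006 0.0004 0.0005]
0.004 [ 0.127  0.058 -0.209]
0.06 [ 0.055  0.025 -0.094]
((-0.035224100576932926, 0.05579591846615095), 0.9918740493831811)
```

View pics/p2.png

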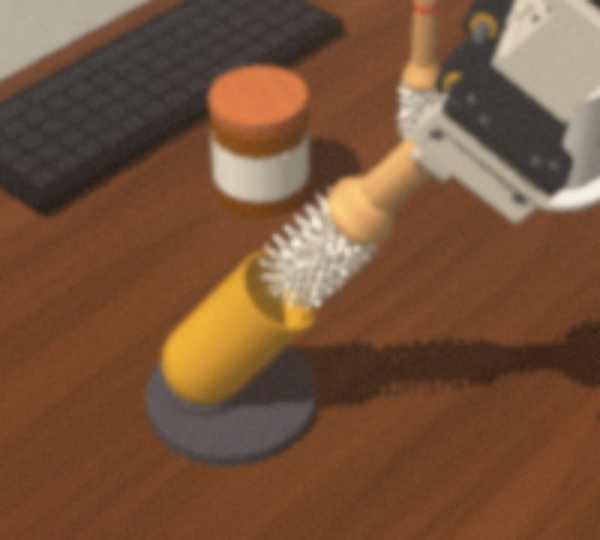

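The brush is coaxial with the tube, and its bristles are at the mouth (crop 290,290). Going in.

apply_moves(
  delta_pos=[
    [0.018,0.008,-0.031],
    [0.036,0.016,-0.062],
    [0.055,0.025,-0.094],
    [0.055,0.025,-0.094],
  ],
  dr=[
    [0,0,0],
    [0,0,0],
    [0,0,0],
    [0,0,0],
  ],
  jaw=[0.1,0.1,0.1,0.1],
)

```text
time: 5.72
tool_pos: [0.4605, 0.1467, 0.2182]
tool_rot: [-3.141, -0.599, 0.429]
contact_force: [-0.6, -0.8, -0.6]
opening: 0.0255
grip_force: 35.0
```

```bash
python3 -c "
from st import *
print(foot())"
```

```text
5.7167 [0.4605 0.1467 0.2182] [ 0.512  0.235 -0.826] [-0.6 -0.8 -0.6] along 0.0596 lat [-0.0003 -0.0002 -0.0003]
0.004 [ 0.072  0.033 -0.114]
0.06 [-0.     0.     0.001]
((0.08539992592479706, 0.00392237341642776), 1.00752364926868)
```

No contact force and the pot hasn't moved. Going down to the floor.

apply_moves(
  delta_pos=[
    [0.018,0.008,-0.029],
    [0.036,0.016,-0.058],
    [0.05,0.023,-0.08],
    [0.059,0.027,-0.094],
    [0.066,0.03,-0.106],
    [0.066,0.03,-0.106],
    [0.066,0.03,-0.106],
  ],
  dr=[
    [0,0,0],
    [0,0,0],
    [0,0,0],
    [0,0,0],
    [0,0,0],
    [0,0,0],
    [0,0,0],
  ],
  jaw=[0.1,0.1,0.1,0.1,0.1,0.1,0.1],
)

```text
time: 6.35
tool_pos: [0.4868, 0.1587, 0.177]
tool_rot: [3.141, -0.601, 0.43]
contact_force: [-0.2, -0.3, -1.0]
opening: 0.0256
grip_force: 35.0
```

```bash
python3 -c "
from st import *
print(foot())"
```

```text
6.35 [0.4868 0.1587 0.177 ] [ 0.514  0.235 -0.825] [-0.2 -0.3 -1. ] along 0.0093 lat [ 0.0004 -0.0001  0.0002]
0.004 [ 0.006  0.003 -0.011]
0.06 [-0.066 -0.03   0.104]
((-0.03863477945366611, -0.07259366509095955), 0.9785787816400882)
```

apply_moves(
  delta_pos=[
    [0.003,0.0014,-0.005],
    [0.006,0.003,-0.01],
    [0.009,0.004,-0.014],
    [0.009,0.004,-0.014],
    [0.009,0.004,-0.014],
  ],
  dr=[
    [0,0,0],
    [0,0,0],
    [0,0,0],
    [0,0,0],
    [0,0,0],
  ],
  jaw=[0.1,0.1,0.1,0.1,0.1],
)

```text
time: 6.82
tool_pos: [0.4903, 0.1603, 0.1708]
tool_rot: [-3.142, -0.6, 0.43]
contact_force: [-1.2, -0.8, -0.4]
opening: 0.0254
grip_force: 35.0
```

```bash
python3 -c "
from st import *
print(foot())"
```

```text
6.8167 [0.4903 0.1603 0.1708] [ 0.513  0.235 -0.825] [-1.2 -0.8 -0.4] along 0.002 lat [ 0.     -0.0002 -0.    ]
0.004 [-0.003 -0.001  0.004]
0.06 [-0.075 -0.034  0.12 ]
((0.017533387194525574, 0.020720006315400497), 0.9888140023858459)
```

At the floor (about 2 mm). Drawing up to 65 mm.

apply_moves(
  delta_pos=[
    [-0.02,-0.009,0.032],
    [-0.04,-0.018,0.065],
    [-0.06,-0.028,0.098],
    [-0.081,-0.037,0.13],
    [-0.081,-0.037,0.13],
    [-0.081,-0.037,0.13],
    [-0.081,-0.037,0.13],
    [-0.081,-0.037,0.13],
  ],
  dr=[
    [0,0,0],
    [0,0,0],
    [0,0,0],
    [0,0,0],
    [0,0,0],
    [0,0,0],
    [0,0,0],
    [0,0,0],
  ],
  jaw=[0.1,0.1,0.1,0.1,0.1,0.1,0.1,0.1],
)

```text
time: 7.53
tool_pos: [0.4579, 0.1456, 0.222]
tool_rot: [-3.141, -0.599, 0.429]
contact_force: [-0.1, 0.3, -1.4]
opening: 0.0251
grip_force: 35.0
```

Run:
```python
from st import *
print(foot()); a=eyes.read_camera("side")
cv2.imwrite("pics/p3.png",cv2.resize(a[170:350,200:400],(600,540))[:,:,::-1])
```

```text
7.5333 [0.4579 0.1456 0.222 ] [ 0.512  0.235 -0.826] [-0.1  0.3 -1.4] along 0.0644 lat [-0.0005 -0.0002 -0.0004]
0.004 [ 0.078  0.036 -0.124]
0.06 [ 0.006  0.003 -0.008]
((0.05509361596353557, 0.0004438444069858605), 0.9510790843654562)
```

View pics/p3.png

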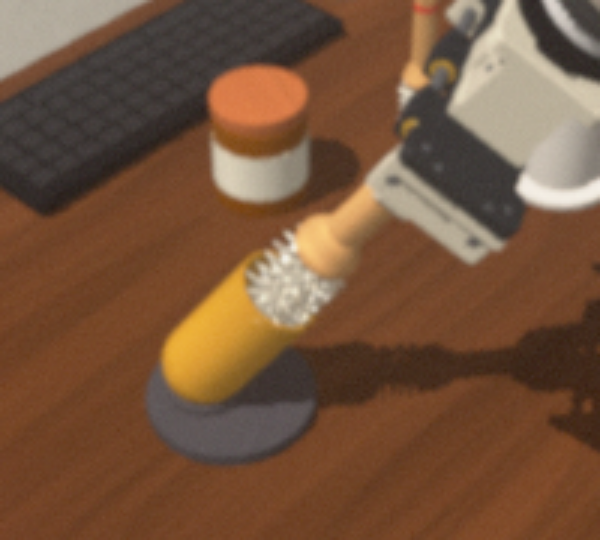

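More than half of the bristles show above the rim, and the pot hasn't moved. Strokes 2 and 3.

apply_moves(
  delta_pos=[
    [0.02,0.009,-0.032],
    [0.04,0.018,-0.065],
    [0.06,0.028,-0.098],
    [0.072,0.033,-0.115],
    [0.081,0.037,-0.13],
    [0.081,0.037,-0.13],
    [0.081,0.037,-0.13],
    [0.081,0.037,-0.13],
  ],
  dr=[
    [0,0,0],
    [0,0,0],
    [0,0,0],
    [0,0,0],
    [0,0,0],
    [0,0,0],
    [0,0,0],
    [0,0,0],
  ],
  jaw=[0.1,0.1,0.1,0.1,0.1,0.1,0.1,0.1],
)

```text
time: 8.3
tool_pos: [0.4903, 0.1603, 0.1709]
tool_rot: [-3.142, -0.6, 0.43]
contact_force: [0.5, -0.6, -0.5]
opening: 0.0255
grip_force: 35.0
```

apply_moves(
  delta_pos=[
    [-0.02,-0.009,0.032],
    [-0.04,-0.018,0.065],
    [-0.06,-0.028,0.098],
    [-0.081,-0.037,0.13],
    [-0.081,-0.037,0.13],
    [-0.081,-0.037,0.13],
    [-0.081,-0.037,0.13],
    [-0.081,-0.037,0.13],
  ],
  dr=[
    [0,0,0],
    [0,0,0],
    [0,0,0],
    [0,0,0],
    [0,0,0],
    [0,0,0],
    [0,0,0],
    [0,0,0],
  ],
  jaw=[0.1,0.1,0.1,0.1,0.1,0.1,0.1,0.1],
)

```text
time: 8.97
tool_pos: [0.4579, 0.1456, 0.2222]
tool_rot: [-3.141, -0.599, 0.429]
contact_force: [0.1, 0.0, -2.3]
opening: 0.0252
grip_force: 35.0
```

apply_moves(
  delta_pos=[
    [0.02,0.009,-0.032],
    [0.04,0.018,-0.065],
    [0.06,0.028,-0.098],
    [0.072,0.033,-0.115],
    [0.081,0.037,-0.13],
    [0.081,0.037,-0.13],
    [0.081,0.037,-0.13],
    [0.081,0.037,-0.13],
  ],
  dr=[
    [0,0,0],
    [0,0,0],
    [0,0,0],
    [0,0,0],
    [0,0,0],
    [0,0,0],
    [0,0,0],
    [0,0,0],
  ],
  jaw=[0.1,0.1,0.1,0.1,0.1,0.1,0.1,0.1],
)

```text
time: 9.63
tool_pos: [0.4903, 0.1603, 0.1707]
tool_rot: [-3.141, -0.599, 0.43]
contact_force: [-0.7, 0.3, -1.3]
opening: 0.0259
grip_force: 35.0
```

apply_moves(
  delta_pos=[
    [-0.02,-0.009,0.032],
    [-0.04,-0.018,0.065],
    [-0.06,-0.028,0.098],
    [-0.081,-0.037,0.13],
    [-0.081,-0.037,0.13],
    [-0.081,-0.037,0.13],
    [-0.081,-0.037,0.13],
    [-0.081,-0.037,0.13],
  ],
  dr=[
    [0,0,0],
    [0,0,0],
    [0,0,0],
    [0,0,0],
    [0,0,0],
    [0,0,0],
    [0,0,0],
    [0,0,0],
  ],
  jaw=[0.1,0.1,0.1,0.1,0.1,0.1,0.1,0.1],
)

```text
time: 10.3
tool_pos: [0.4579, 0.1456, 0.2222]
tool_rot: [-3.141, -0.599, 0.43]
contact_force: [0.4, 0.6, -1.0]
opening: 0.0255
grip_force: 35.0
```

```bash
python3 -c "
from st import *
print(foot())"
```

```text
10.3 [0.4579 0.1456 0.2222] [ 0.512  0.235 -0.826] [ 0.4  0.6 -1. ] along 0.0645 lat [-0.0004 -0.0002 -0.0003]
0.004 [ 0.078  0.036 -0.124]
0.06 [ 0.006  0.003 -0.009]
((0.09991695955024937, 0.08943108995744886), 0.9970783312563543)
```

Three strokes done. Withdrawing and returning to above the stand.

apply_moves(
  delta_pos=[
    [-0.035,-0.016,0.057],
    [-0.07,-0.032,0.113],
    [-0.105,-0.048,0.17],
    [-0.141,-0.065,0.235],
    [-0.141,-0.065,0.27],
    [-0.141,-0.065,0.27],
  ],
  dr=[
    [0,0,0],
    [0,0,0],
    [0,0,0],
    [0,0,0],
    [0,0,0],
    [0,0,0],
  ],
  jaw=[0.1,0.1,0.1,0.1,0.1,0.1],
)

```text
time: 10.85
tool_pos: [0.4029, 0.1191, 0.3341]
tool_rot: [3.138, -0.606, 0.431]
contact_force: [-0.0, 0.3, -1.0]
opening: 0.0255
grip_force: 35.0
```

apply_moves(
  delta_pos=[
    [0.03,-0.08,0],
    [0.07,-0.17,0],
    [0.11,-0.26,0],
    [0.15,-0.35,0],
    [0.19,-0.44,0],
    [0.23,-0.53,0],
    [0.27,-0.62,0],
    [0.3,-0.68,0],
  ],
  dr=[
    [-0.047,0.1,0],
    [-0.094,0.2,0],
    [-0.141,0.3,0],
    [-0.188,0.41,0],
    [-0.235,0.51,0],
    [-0.282,0.61,0],
    [-0.33,0.71,0],
    [-0.375,0.818,0],
  ],
  jaw=[0.1,0.1,0.1,0.1,0.1,0.1,0.1,0.1],
)

```text
time: 11.52
tool_pos: [0.5228, -0.1555, 0.3279]
tool_rot: [-3.139, -0.146, 0.428]
contact_force: [0.4, -0.1, -0.6]
opening: 0.0254
grip_force: 35.0
```

apply_moves(
  delta_pos=[
    [0,0,0],
    [0,0,0],
    [0,0,0],
    [0,0,0],
  ],
  dr=[
    [-0.0625,0.136,0],
    [-0.125,0.273,0],
    [-0.125,0.273,0],
    [-0.125,0.273,0],
  ],
  jaw=[0.1,0.1,0.1,0.1],
)

```text
time: 11.85
tool_pos: [0.5225, -0.1516, 0.3282]
tool_rot: [-3.138, 0.0, 0.433]
contact_force: [0.1, 0.4, -1.8]
opening: 0.0252
grip_force: 35.0
```

```bash
python3 -c "
from st import *
print(s['tool_rot']); T=np.array([.5385,-.1709,.3245]); print(((T-p)/.4).round(4))"
```

```text
11.85 [ 0.5225 -0.1516  0.3282] [-0.002  0.003 -1.   ] [ 0.1  0.4 -1.8] along 0.2162 lat [ 0.0616 -0.2981 -0.0467]
0.004 [-0.083  0.779 -0.389]
0.06 [-0.155  0.746 -0.274]
[-3.13834123e+00  3.14781696e-04  4.32517485e-01]
[ 0.04   -0.0483 -0.0093]
```

apply_moves(
  delta_pos=[
    [0.02,-0.024,-0.005],
    [0.04,-0.048,-0.01],
    [0.04,-0.048,-0.01],
    [0.04,-0.048,-0.01],
    [0.04,-0.048,-0.01],
  ],
  dr=[
    [0,0,0],
    [0,0,0],
    [0,0,0],
    [0,0,0],
    [0,0,0],
  ],
  jaw=[0.1,0.1,0.1,0.1,0.1],
)

```text
time: 12.27
tool_pos: [0.537, -0.1713, 0.3268]
tool_rot: [-3.141, -0.001, 0.43]
contact_force: [0.3, 0.5, -0.3]
opening: 0.0255
grip_force: 35.0
```

Run:
```python
from st import *
T=np.array([.5385,-.1709,.1645]); print(s['tool_rot'],((T-p)/.4).round(4))
a=eyes.read_camera("side");b=eyes.read_camera("top")
print(proj("side",[p+.1565*z,(.5388,-.1686,.1)]),proj("top",[p-.0435*z,p+.1565*z,(.5388,-.1686,.1)]))
cv2.imwrite("pics/r1.png",np.hstack([cv2.resize(a[90:250,310:470],(400,400)),cv2.resize(b[190:330,320:460],(400,400))])[:,:,::-1])
```

```text
12.2667 [ 0.537  -0.1713  0.3268] [ 0.     0.001 -1.   ] [ 0.3  0.5 -0.3] along 0.2121 lat [ 0.0743 -0.319  -0.0448]
0.004 [-0.119  0.828 -0.386]
0.06 [-0.191  0.795 -0.27 ]
[-3.14100657e+00 -7.58395311e-04  4.29906498e-01] [ 0.0037  0.001  -0.4057]
[[393.84245284 169.52724373]
 [389.5442379  194.6835661 ]] [[426.98083689 248.99713841]
 [405.42348331 254.89676835]
 [398.66060544 255.62972757]]
```

View pics/r1.png

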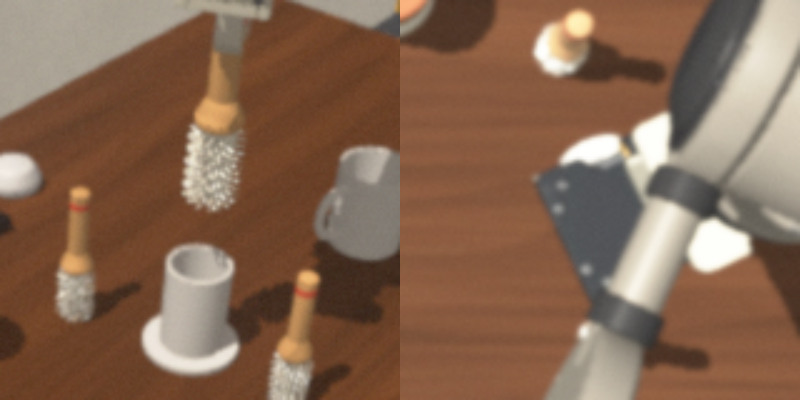

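The brush is still upright, its end (394,170) directly above the stand mouth (390,195). Lowering.

apply_moves(
  delta_pos=[
    [0.004,0.001,-0.05],
    [0.004,0.001,-0.1],
    [0.004,0.001,-0.14],
    [0.004,0.001,-0.18],
    [0.004,0.001,-0.22],
    [0.004,0.001,-0.26],
    [0.004,0.001,-0.3],
    [0.004,0.001,-0.3],
  ],
  dr=[
    [0,0,0],
    [0,0,0],
    [0,0,0],
    [0,0,0],
    [0,0,0],
    [0,0,0],
    [0,0,0],
    [0,0,0],
  ],
  jaw=[0.1,0.1,0.1,0.1,0.1,0.1,0.1,0.1],
)

```text
time: 13.03
tool_pos: [0.5375, -0.1702, 0.2041]
tool_rot: [-3.137, 0.003, 0.43]
contact_force: [-0.2, 0.1, -1.7]
opening: 0.0255
grip_force: 35.0
```

apply_moves(
  delta_pos=[
    [0,0,-0.03],
    [0,0,-0.06],
    [0,0,-0.085],
    [0,0,-0.1],
    [0,0,-0.1],
    [0,0,-0.1],
  ],
  dr=[
    [0,0,0],
    [0,0,0],
    [0,0,0],
    [0,0,0],
    [0,0,0],
    [0,0,0],
  ],
  jaw=[0.1,0.1,0.1,0.1,0.1,0.1],
)

```text
time: 13.53
tool_pos: [0.5393, -0.1713, 0.1673]
tool_rot: [3.141, -0.0, 0.43]
contact_force: [0.3, 0.0, -1.2]
opening: 0.0254
grip_force: 35.0
```

apply_moves(
  delta_pos=[
    [0,0,-0.006],
    [0,0,-0.006],
    [0,0,-0.006],
    [0,0,-0.006],
    [0,0,-0.006],
    [0,0,-0.006],
    [0,0,-0.006],
    [0,0,-0.006],
  ],
  dr=[
    [0,0,0],
    [0,0,0],
    [0,0,0],
    [0,0,0],
    [0,0,0],
    [0,0,0],
    [0,0,0],
    [0,0,0],
  ],
  jaw=[0.1,0.1,0.35,0.4,0.5,0.6,0.8,1],
)

```text
time: 14.2
tool_pos: [0.5392, -0.1713, 0.1646]
tool_rot: [3.141, -0.0, 0.43]
contact_force: [0.1, 0.3, -0.6]
opening: 0.0589
grip_force: 0.0
```

apply_moves(
  delta_pos=[
    [0,0,0],
    [0,0,0],
    [0,0,0],
    [0,0,0],
    [0,0,0],
    [0,0,0],
    [0,0,0],
    [0,0,0],
  ],
  dr=[
    [0,0,0],
    [0,0,0],
    [0,0,0],
    [0,0,0],
    [0,0,0],
    [0,0,0],
    [0,0,0],
    [0,0,0],
  ],
  jaw=[1,1,1,1,1,1,1,1],
)

```text
time: 14.87
tool_pos: [0.5392, -0.1713, 0.1645]
tool_rot: [3.141, 0.0, 0.43]
contact_force: [0.2, 0.2, -0.8]
opening: 0.0919
grip_force: 0.0
```

apply_moves(
  delta_pos=[
    [0,0,0.06],
    [0,0,0.14],
    [0,0,0.23],
    [-0.08,-0.06,0.28],
    [-0.17,-0.14,0.28],
    [-0.25,-0.22,0.28],
    [-0.33,-0.3,0.28],
    [-0.33,-0.3,0.28],
  ],
  dr=[
    [0,0,0],
    [0,0,0],
    [0,0,0],
    [0,0,0],
    [0,0,0],
    [0,0,0],
    [0,0,0],
    [0,0,0],
  ],
  jaw=[1,1,1,1,1,1,1,1],
)

```text
time: 15.53
tool_pos: [0.4041, -0.2939, 0.2769]
tool_rot: [3.14, 0.001, 0.427]
contact_force: [1.1, 0.6, -0.3]
opening: 0.0918
grip_force: 0.0
```

Run:
```python
from st import *
a=eyes.read_camera("side");b=eyes.read_camera("top")
a0=cv2.imread("pics/side0.png")[:,:,::-1]
print(foot(),cv2.absdiff(a,a0.copy())[140:330,120:440].mean(), cv2.absdiff(a,a0.copy())[140:245,360:415].mean())
print("brush top pred",proj("side",[.539,-.169,.208]),proj("top",[.539,-.169,.208]))
cv2.imwrite("pics/f1.png",np.hstack([cv2.resize(a[130:330,240:440],(400,400)),cv2.resize(b[150:350,240:440],(400,400))])[:,:,::-1])
```

```text
15.5333 [ 0.4041 -0.2939  0.2769] [-0.001 -0.002 -1.   ] [ 1.1  0.6 -0.3] along 0.2682 lat [-0.03   -0.4289 -0.141 ]
0.004 [ 0.213  1.135 -0.261]
0.06 [ 0.141  1.102 -0.145]
((0.02150559609776792, 0.03743748591337415), 0.9701391110817591) 2.3269078947368422 2.42984126984127
brush top pred [[394.31880457 155.40617243]] [[407.59500906 252.96745264]]
```

View pics/f1.png

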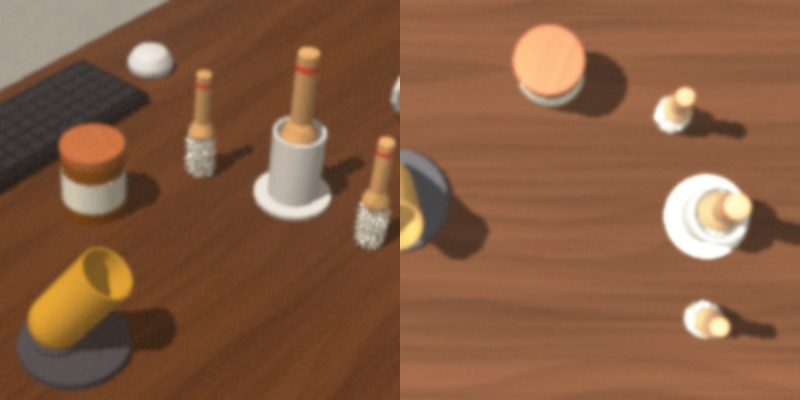

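The brush is home in the stand (side crop 308,55, as at the start) and everything else is where it was.

```bash
python3 -c "
from cell import job
print(job.hand_in())"
```

```text
the job is handed in; nothing more can be done
None
```

The pot was scrubbed with three full strokes, the brush is back upright and home in its white stand, my last images showed nothing displaced, and the job is handed in at about 15.7 s (no verdict returned).

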